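# Pull the long slate strip from the mixed rack and stand it with its mate

### The job

A long slate strip has been put in the rack beside the short one. Pull it up out of that rack and stand it in the empty place of the other rack, beside the other long strip, all the way down and without dropping it in. Leave the short strip and the other long strip standing in their places.

Things in the scene. Friction and masses are not known exactly. Their poses are not given: they have to be found in the camera images.
- stray_mid (a point): Centre (half-way up) of the long strip to be moved: rough dark grey slate, 160 mm long, 40 mm wide, 20 mm thick, about 0.35 kg, standing loosely on end beside the short strip in one of two identical brown wooden racks. Own axes: x through the thickness (20 mm), y across the width (40 mm), z along the length (up). Its top end is 80 mm above this point and stands 95 mm above the rack's rim; the lower end rests on the rack's floor.
- empty_place (a point): Centre of the mouth (at rim height, 75 mm above the bench) of the empty place in the other rack. Each rack is fixed, 58 x 152 mm, 75 mm high, with walls 8 mm thick and two places in a row; every place is a pocket 42 mm (x) by 64 mm (y) and 65 mm deep, its floor 10 mm above the bench. Axes: x across the rack (the strip's thickness goes along it), y along the row of two places, z up. The other place of this rack, centred 72 mm towards -y, holds the other long strip.
- short_mid (a point): Centre (half-way up) of the short strip, a bystander: same slate, 100 mm long, 40 x 20 mm, standing on end in the place next to the long strip to be moved; its top is 110 mm above the bench. Axes as for the long strip.
- longmate_mid (a point): Centre (half-way up) of the other long strip, a bystander, of the same size and slate as the one to be moved, standing loosely on end next to the empty place. Its top is 170 mm above the bench, so a strip carried across it must have its lower end above that, or go round. Axes as for the strip to be moved.

How it is judged (in metres and radians):
On the way:
1. the long strip has been pulled up clear of its rack (height (world z) of stray_mid above 0.157 m), for 0.1 s.
At the end, for the whole second after the job is handed in: The long strip stands released and at rest in the formerly empty place: centre within 30 mm (level) of the place's middle and 75 to 103 mm above the bench (lower end on the rack's floor), leaning under 0.4 rad. The short and the other long strip are within 50 mm of where they began (horizontal distance between stray_mid and empty_place below 0.03 m and height (world z) of stray_mid between 0.075 and 0.103 m and angle between stray_mid's own z axis and vertical below 0.4 rad and linear speed of stray below 0.03 m/s and distance of each of short_mid, longmate_mid from where it was at the start of the episode below 0.05 m); the robot touches nothing.
It fails at once if the short strip or the other long strip is pulled out of its place (moved more than 50 mm) (distance of any of short_mid, longmate_mid from where it was at the start of the episode above 0.05 m).
It fails at once if the long strip is dropped into the empty place (falls faster than 0.7 m/s there, a drop of about 25 mm or more) (horizontal distance between stray_mid and empty_place below 0.05 m and linear speed of stray above 0.7 m/s).
It also fails if it takes over 40 s, if anything falls off the work surface, if the arm or the gripper's body presses on something with over 40 N, if the wrist force passes 120 N, or if a joint passes its speed limit or range.

### The arm

A 6-joint arm with a two-finger parallel gripper is mounted at the origin on the work surface. World frame = base frame: x ahead of the robot, y to its left, z up, the work surface at z = 0. Lengths are in m, angles in degrees, forces in N, time in s.
With the tool pointing down it reaches from about 0.3 to 0.75 m from the base axis. Payload 8.5 kg.
Tool frame: the origin (TCP) lies at the very end of the fingers, on their centre line; the grasp point (between the pads) lies 19 mm behind it (env.tcp_to_grasp is the distance from the TCP to the grasp point, in m); z points along the fingers, y is the line along which they close (so a half turn about z gives the same grasp; the last joint's range is limited). The gripper opens to 85 mm and grips with 20 to 120 N. Pads are 22 mm wide; open, the fingers measure 114 mm over their backs; the gripper's body (76 mm by 85 mm) begins 54 mm behind the grasp point. The pads swing forward as they close: fully open they stand 13 mm farther back than shut.
Start: joints at [-78.283, 21.807, 74.336, -0, 83.858, -12.336], TCP at [0.224, -0.502, 0.231] pointing down, gripper open.
Joint ranges: [-178.18, 178.18], [-50.72, 133.34], [12.68, 142.11], [-81.47, 261.47], [9.98, 163.14], [-165.26, 165.26]. Speed limits (degrees/s): [136.94, 136.94, 180, 180, 180, 180].

### API

Orientations are given as a 3x3 rotation matrix whose columns are the frame's x, y, z axes.
In Python, from rig import status, get_image, env gives the robot as it stands.
- The arm moves only by the shell command python3 -m handwheel 'ROWS' [FORCE]. ROWS is text: rows parted by semicolons, each of 7 numbers parted by spaces: the shift along the world's x, y, z in cm, then the turn, a rotation vector about the world's x, y, z in degrees, then the opening, from 0 (shut) to 1 (fully open). In form: dx dy dz wx wy wz gripper; .... A call has 1 to 8 rows; each row is the pose to reach, as a shift and turn from the pose commanded when the call began; what a row does not reach only later rows make up. A row lasts 1/12 s, in which the tool goes at most 41.7 mm and 7.16 degrees, less where a joint would pass 70% of its speed; a pose out of reach is approached as far as the arm can. A call with a gripper value outside its range is refused whole. The fingers move at their own pace and stop on an object; FORCE is the grip in N (left out, the last holds). Time passes only in rows, so rows that repeat a pose let the fingers close. It gives the time, the measured TCP pose, the force, the opening and the grip force at its end, in the units of the state.
- status.observe(): the state, without advancing time (a new reading comes with each control period).
- get_image(name): name is "side" or "top"; returns a dict with "color" (480x640x3 uint8, red, green, blue), "vertical_fov" (degrees; the focal length in pixels is half the picture's height over the tangent of half this angle, whatever the lens; pixels are square), "cx", "cy" (the principal point, pixels), "k1" (the pictures are not rectified: a ray, as slopes to the right and down, at radius r is drawn at 1 + k1 r^2 times it, then the intrinsics apply), "xyz" and "orientation" of the camera in the world. Camera axes: x right, y down, z forward; pixel columns grow to the right and rows downward; lengths in m; the calibration is good to about 2 mm. A picture is of the moment at which its call begins. There is no depth.
- env.close_job(): hands the job in; it is judged then, once.
The state is a dict: "time_s": time; "q": joint angles; "qvel": joint speeds; "joint_efforts": joint torques, N m; "position": TCP position; "tool_rot": TCP orientation; "ft_force": force on the tool from outside, world axes, zero at the start; "wrist_torque": the same for the moment, N m; "grip_width": finger opening in m; "gripper_force": force on a finger pad.
Only numpy, scipy, OpenCV 4.12 (cv2) and the standard library are available. Lean on these libraries where they do the work, as an engineer would, in place of code of your own. Each camera call takes 0.05 s, during which the arm holds its last target. There are 200 camera calls.

## Working session

There is one attempt and no reset: what is moved stays moved. The work goes in short steps, Python scripts to look and compute and a shell command to move; the robot and the scene stay as the last step left them, time stands still between calls to the robot, and variables do not carry over. Pictures are saved under pics/ and viewed, at most 10 in all, crops included, and the job is handed in when it is done.

```bash
mkdir -p pics && cat > h.py <<'E'
import numpy as np, cv2
from rig import status, get_image, env
def snap(n,f):
    im=get_image(n); cv2.imwrite('pics/'+f,im['color'][:,:,::-1]); return im
def ray(im,u,v):
    f=240/np.tan(np.radians(im['vertical_fov'])/2)
    K=np.array([[f,0,im['cx']],[0,f,im['cy']],[0,0,1.]])
    p=cv2.undistortPoints(np.array([[[u,v]]],float),K,np.array([im['k1'],0,0,0,0.]) if 0 else np.array([im['k1'],0,0,0,0.]))[0,0]
    return np.array(im['orientation'])@np.array([p[0],p[1],1])
def at_z(im,u,v,z):
    d=ray(im,u,v); c=np.array(im['xyz']); return c+d*(z-c[2])/d[2]
E
python3 - <<'E'
from h import *
import pickle
for n in('top','side'):
    im=snap(n,n+'0.png'); pickle.dump({k:v for k,v in im.items() if k!='color'},open(n+'.pkl','wb'))
    print({k:v for k,v in im.items() if k!='color'})
s=status.observe();print(s['position'],s['tool_rot'],s['time_s'],s['grip_width'],env.tcp_to_grasp)
E
```

```text
{'vertical_fov': 52.66244542292703, 'cx': 321.14618404071416, 'cy': 241.24433368462869, 'k1': -0.10154232900261938, 'xyz': array([ 0.46211149, -0.0237142 ,  0.93590516]), 'orientation': array([[-0.02672935, -0.99589358,  0.08649578],
       [-0.9996208 ,  0.02720132,  0.00428227],
       [-0.00661748, -0.08634852, -0.99624301]])}
{'vertical_fov': 45.53945382547553, 'cx': 306.6830198031752, 'cy': 241.88558930647903, 'k1': -0.06197478189921259, 'xyz': array([0.43293021, 0.68953849, 0.49949174]), 'orientation': array([[-0.98866153, -0.0902903 ,  0.11998353],
       [-0.14834775,  0.46348725, -0.87359745],
       [ 0.02326654, -0.88149148, -0.47162638]])}
[ 0.2241154  -0.50199384  0.23077138] [[ 9.13156086e-01  4.07609951e-01 -2.99552513e-04]
 [ 4.07609986e-01 -9.13155224e-01  1.27952969e-03]
 [ 2.48011091e-04 -1.29051092e-03 -9.99999137e-01]] 0.1 0.08523455195288826 0.0187
```

View pics/top0.png

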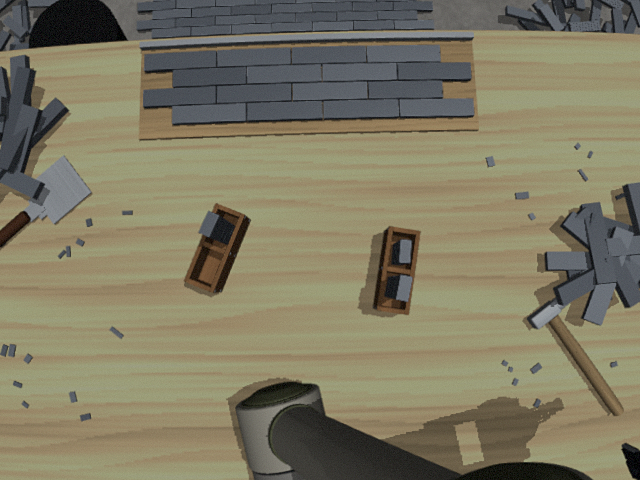

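View pics/side0.png

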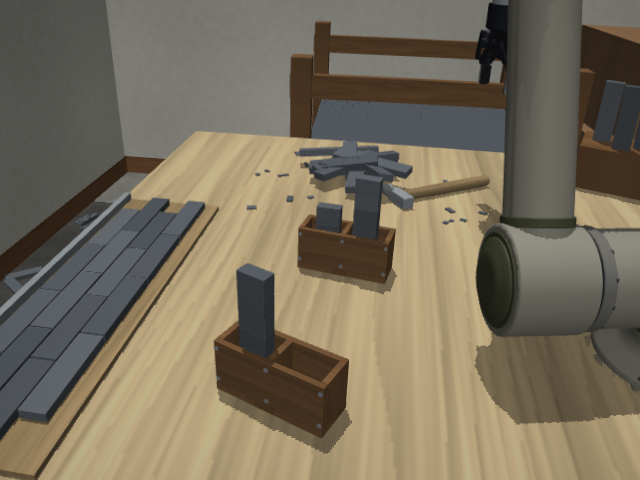

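The top view shows the target rack at about (217,250), with a long strip at the far end and the near place, (210,268), empty. The source rack is at about (397,270). The side view confirms that its near strip, around (368,205), is the long one and the far strip, (329,217), is the short one. I'll enlarge both racks.

```bash
python3 - <<'E'
import cv2,numpy as np
t=cv2.imread('pics/top0.png');s=cv2.imread('pics/side0.png')
def c(i,x,y,w,h,k=4): return cv2.resize(i[y:y+h,x:x+w],None,fx=k,fy=k,interpolation=cv2.INTER_CUBIC)
a=np.hstack([c(t,170,195,100,110,4),c(t,350,215,100,110,4)]) 
cv2.imwrite('pics/ct.png',a)
b=np.hstack([c(s,280,165,130,120,4)[:, :],]); cv2.imwrite('pics/cs.png',b)
E
```

```text
(no output)
```

View pics/ct.png

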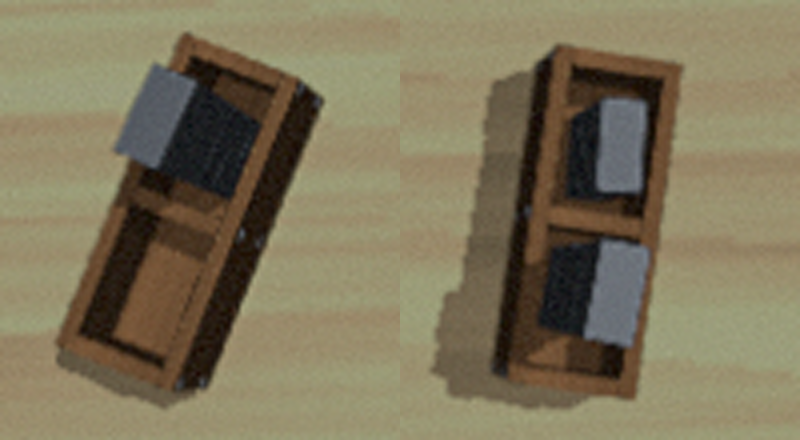

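View pics/cs.png

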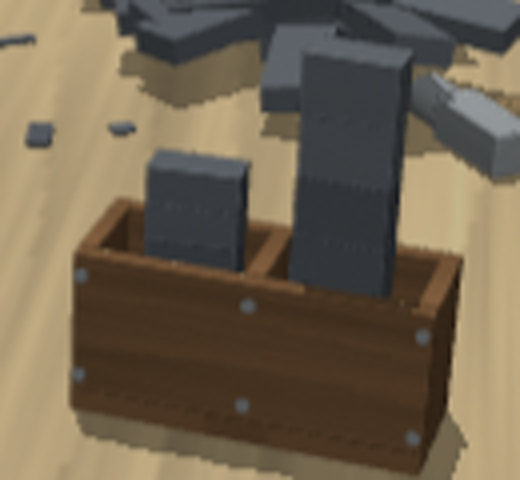

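```bash
python3 - <<'E'
from h import *
import pickle
T=pickle.load(open('top.pkl','rb'));S=pickle.load(open('side.pkl','rb'))
def L(u,v): return 170+u/4,195+v/4
def R(u,v): return 350+(u-400)/4,215+v/4
def show(n,pts,f,z,im=T):
    P=np.array([at_z(im,*f(*p),z) for p in pts]);c=P.mean(0)
    e=np.diff(np.vstack([P,P[:1]]),axis=0)
    print(n,c.round(4),'edges',[(round(np.hypot(a[0],a[1]),3),round(np.degrees(np.arctan2(a[1],a[0])),1)) for a in e])
show('Lrim',[(183,35),(300,82),(168,388),(58,347)],L,.075)
show('Lpocket',[(127,205),(218,240),(165,368),(78,335)],L,.075)
show('mate',[(155,65),(198,80),(160,170),(115,152)],L,.17)
show('Rrim',[(557,45),(683,65),(636,397),(508,375)],R,.075)
show('stray',[(598,240),(650,247),(630,348),(583,333)],R,.17)
show('short',[(603,97),(646,100),(642,192),(600,193)],R,.11)
C=lambda u,v:(280+u/4,165+v/4)
show('stray side',[(303,50),(403,70),(412,50),(318,38)],C,.17,S)
show('stray side front',[(303,50),(403,70)],C,.17,S)
show('short side',[(148,165),(242,180),(250,160),(158,150)],C,.11,S)
show('Rrim side far/near',[(75,255),(435,310),(460,258),(122,200)],C,.075,S)
E
```

```text
Lrim [0.5299 0.1717 0.075 ] edges [(np.float64(0.058), np.float64(-113.5)), (np.float64(0.149), np.float64(155.7)), (np.float64(0.053), np.float64(68.7)), (np.float64(0.151), np.float64(-22.5))]
Lpocket [0.4968 0.1857 0.075 ] edges [(np.float64(0.044), np.float64(-112.2)), (np.float64(0.062), np.float64(156.5)), (np.float64(0.042), np.float64(68.4)), (np.float64(0.062), np.float64(-21.4))]
mate [0.5609 0.158  0.17  ] edges [(np.float64(0.019), np.float64(-110.8)), (np.float64(0.039), np.float64(156.5)), (np.float64(0.02), np.float64(66.9)), (np.float64(0.038), np.float64(-25.3))]
Rrim [ 0.482  -0.1571  0.075 ] edges [(np.float64(0.057), np.float64(-100.6)), (np.float64(0.149), np.float64(169.6)), (np.float64(0.057), np.float64(78.6)), (np.float64(0.148), np.float64(-10.5))]
stray [ 0.4511 -0.1487  0.17  ] edges [(np.float64(0.021), np.float64(-99.3)), (np.float64(0.041), np.float64(166.5)), (np.float64(0.019), np.float64(70.6)), (np.float64(0.037), np.float64(-11.3))]
short [ 0.5125 -0.1642  0.11  ] edges [(np.float64(0.019), np.float64(-95.5)), (np.float64(0.039), np.float64(175.1)), (np.float64(0.018), np.float64(89.7)), (np.float64(0.041), np.float64(-4.1))]
stray side [ 0.4516 -0.1484  0.17  ] edges [(np.float64(0.041), np.float64(162.2)), (np.float64(0.022), np.float64(-97.3)), (np.float64(0.037), np.float64(-7.7)), (np.float64(0.015), np.float64(70.7))]
stray side front [ 0.4535 -0.1395  0.17  ] edges [(np.float64(0.041), np.float64(162.2)), (np.float64(0.041), np.float64(-17.8))]
short side [ 0.5133 -0.163   0.11  ] edges [(np.float64(0.04), np.float64(170.1)), (np.float64(0.02), np.float64(-93.9)), (np.float64(0.039), np.float64(-3.5)), (np.float64(0.016), np.float64(82.4))]
Rrim side far/near [ 0.4815 -0.1556  0.075 ] edges [(np.float64(0.149), np.float64(172.3)), (np.float64(0.049), np.float64(-100.9)), (np.float64(0.148), np.float64(-10.7)), (np.float64(0.057), np.float64(78.4))]
```

```bash
python3 -m handwheel '22.7 35.35 1 0 0 -36.5 1;22.7 35.35 1 0 0 -36.5 1;22.7 35.35 1 0 0 -36.5 1;22.7 35.35 1 0 0 -36.5 1;22.7 35.35 1 0 0 -36.5 1;22.7 35.35 1 0 0 -36.5 1;22.7 35.35 1 0 0 -36.5 1;22.7 35.35 1 0 0 -36.5 1' 50; python3 -m handwheel '0 0 0 0 0 0 1'
```

```text
time_s: 0.77
position: [0.3992, -0.2289, 0.2389]
tool_rot: [[0.976, -0.216, -0.0], [-0.216, -0.976, 0.0], [-0.0, -0.0, -1.0]]
ft_force: [0.9, -1.4, 0.1]
grip_width: 0.0855
gripper_force: 0.0
time_s: 0.85
position: [0.401, -0.2252, 0.2392]
tool_rot: [[0.978, -0.209, 0.001], [-0.209, -0.978, 0.002], [0.0, -0.002, -1.0]]
ft_force: [-0.1, 0.4, -2.2]
grip_width: 0.0858
gripper_force: 0.0
```

```bash
python3 -m handwheel '2.5 3.8 0 0 0 0 1;5 7.65 0 0 0 0 1;5 7.65 0 0 0 0 1;5 7.65 0 0 0 0 1;5 7.65 0 0 0 0 1' && python3 - <<'E'
from h import *
im=snap('side','side1.png');t=snap('top','top1.png')
a=im['color'][90:290,250:450,::-1];b=t['color'][180:380,300:500,::-1]
cv2.imwrite('pics/c1.png',cv2.resize(np.hstack([a,b]),None,fx=2,fy=2,interpolation=cv2.INTER_CUBIC))
E
```

```text
time_s: 1.27
position: [0.4484, -0.1545, 0.2388]
tool_rot: [[0.977, -0.215, -0.001], [-0.215, -0.977, -0.0], [-0.001, 0.0, -1.0]]
ft_force: [-1.2, -0.7, 0.2]
grip_width: 0.0854
gripper_force: 0.0
```

View pics/c1.png

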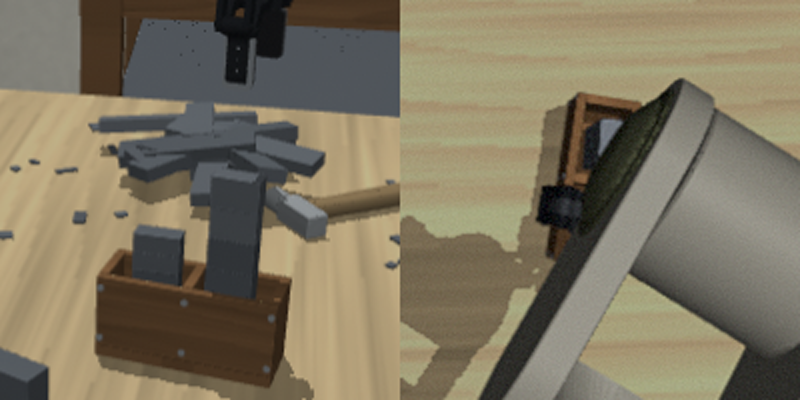

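The open gripper (left panel, around (237,75)) is lined up over the long strip, whose top is at (238,175). I'll descend.

```bash
python3 -c "
from h import *
s=status.observe();print(s['position'])" && python3 -m handwheel '0.1 0.3 -3 0 0 0 1;0.2 0.5 -6 0 0 0 1;0.2 0.5 -9 0 0 0 1;0.2 0.5 -11 0 0 0 1;0.2 0.5 -11.8 0 0 0 1;0.2 0.5 -11.8 0 0 0 1;0.2 0.5 -11.8 0 0 0 1'
```

```text
[ 0.44814092 -0.15535606  0.23886979]
time_s: 1.95
position: [0.4508, -0.1503, 0.1217]
tool_rot: [[0.976, -0.217, 0.001], [-0.217, -0.976, -0.0], [0.001, 0.0, -1.0]]
ft_force: [0.3, 0.1, 0.1]
grip_width: 0.0855
gripper_force: 0.0
```

```bash
python3 -m handwheel '0 0.15 0 0 0 0 0.5;0 0.15 0 0 0 0 0.3;0 0.15 0 0 0 0 0.2;0 0.15 0 0 0 0 0.1;0 0.15 0 0 0 0 0;0 0.15 0 0 0 0 0;0 0.15 0 0 0 0 0;0 0.15 0 0 0 0 0' 60;  python3 -m handwheel '0 0 0 0 0 0 0;0 0 0 0 0 0 0;0 0 0 0 0 0 0;0 0 0 0 0 0 0'
```

```text
time_s: 2.62
position: [0.4509, -0.148, 0.1214]
tool_rot: [[0.976, -0.216, 0.001], [-0.216, -0.976, -0.001], [0.001, 0.0, -1.0]]
ft_force: [-0.3, -1.2, 5.1]
grip_width: 0.0193
gripper_force: 59.4
time_s: 2.95
position: [0.4509, -0.148, 0.1214]
tool_rot: [[0.976, -0.216, 0.001], [-0.216, -0.976, -0.001], [0.001, 0.0, -1.0]]
ft_force: [0.6, -1.3, 4.7]
grip_width: 0.0191
gripper_force: 59.5
```

```bash
python3 -m handwheel '0 0 1 0 0 0 0;0 0 3 0 0 0 0;0 0 5.5 0 0 0 0;0 0 8.5 0 0 0 0;0 0 12 0 0 0 0;0 0 15.5 0 0 0 0;0 0 18 0 0 0 0;0 0 18.5 0 0 0 0';python3 -m handwheel '0 0 0 0 0 0 0;0 0 0 0 0 0 0'; python3 - <<'E'
from h import *
im=snap('side','side2.png')
a=im['color'][20:320,200:500,::-1]
cv2.imwrite('pics/c2.png',cv2.resize(a,None,fx=2,fy=2,interpolation=cv2.INTER_CUBIC))
E
```

```text
time_s: 3.62
position: [0.4513, -0.1481, 0.3095]
tool_rot: [[0.977, -0.215, 0.005], [-0.215, -0.977, -0.003], [0.006, 0.002, -1.0]]
ft_force: [-0.0, 0.3, -3.5]
grip_width: 0.0191
gripper_force: 59.1
time_s: 3.78
position: [0.4501, -0.1475, 0.304]
tool_rot: [[0.976, -0.216, -0.003], [-0.216, -0.976, 0.002], [-0.003, -0.001, -1.0]]
ft_force: [-0.4, 0.2, -4.3]
grip_width: 0.0195
gripper_force: 59.1
```

View pics/c2.png

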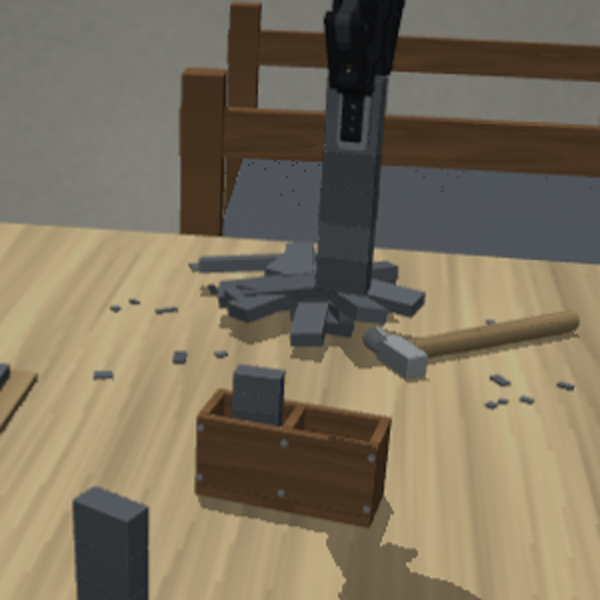

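The strip is clear of its rack and hangs upright in the fingers ((350,110) to (345,285)). The short strip is still in place at (258,395). Now I'll carry it across.

```bash
python3 -m handwheel '0.3 2 0 0 0 -1 0;0.8 5.5 0 0 0 -2.5 0;1.3 9 0 0 0 -4 0;1.8 12.5 0 0 0 -6 0;2.3 16 0 0 0 -8 0;2.8 19.5 0 0 0 -10 0;3.3 23 0 0 0 -10.8 0;3.8 26.5 0 0 0 -10.8 0' && python3 -m handwheel '0.5 3.5 0 0 0 0 0;0.8 6 0 0 0 0 0;0.9 6.8 0 0 0 0 0;0.9 6.8 0 0 0 0 0;0.9 6.8 0 0 0 0 0;0.9 6.8 0 0 0 0 0'
```

```text
time_s: 4.5
position: [0.488, 0.119, 0.3039]
tool_rot: [[0.918, -0.395, -0.004], [-0.395, -0.918, -0.0], [-0.004, 0.002, -1.0]]
ft_force: [1.1, -0.3, -4.3]
grip_width: 0.0194
gripper_force: 59.5
time_s: 5.0
position: [0.4975, 0.184, 0.3053]
tool_rot: [[0.918, -0.396, -0.002], [-0.396, -0.918, -0.001], [-0.001, 0.001, -1.0]]
ft_force: [0.5, 1.4, -2.7]
grip_width: 0.0196
gripper_force: 59.7
```

```bash
python3 -m handwheel '0 0.1 -1.5 0 0 0 0;0 0.15 -4 0 0 0 0;0 0.15 -7 0 0 0 0;0 0.15 -9.5 0 0 0 0;0 0.15 -10.7 0 0 0 0;0 0.15 -10.7 0 0 0 0;0 0.15 -10.7 0 0 0 0' ; python3 - <<'E'
from h import *
im=snap('side','side3.png');t=snap('top','top3.png')
a=cv2.resize(im['color'][180:440,160:360,::-1],None,fx=2.2,fy=2.2,interpolation=cv2.INTER_CUBIC)
b=cv2.resize(t['color'][190:320,160:250,::-1],(360,572*520//572),interpolation=cv2.INTER_CUBIC)
b=cv2.resize(b,(340,a.shape[0]))
cv2.imwrite('pics/c3.png',np.hstack([a,b]))
print(status.observe()['position'])
E
```

```text
time_s: 5.58
position: [0.4978, 0.1856, 0.1992]
tool_rot: [[0.918, -0.396, -0.0], [-0.396, -0.918, -0.0], [-0.0, 0.0, -1.0]]
ft_force: [0.2, -0.5, -2.8]
grip_width: 0.0197
gripper_force: 59.5
[0.49833295 0.18612703 0.20034464]
```

View pics/c3.png

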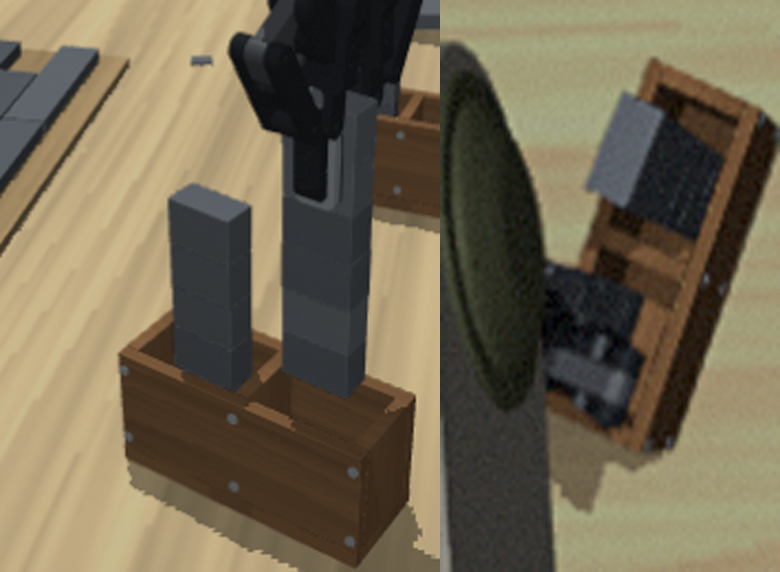

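The strip hangs just above the mouth. Its lower corners in the side crop are about (282,371), (344,397) and (366,385). I'll check the centring numerically.

```bash
python3 - <<'E'
from h import *
import pickle
S=pickle.load(open('side.pkl','rb'))
P=[at_z(S,160+u/2.2,180+v/2.2,.0886) for u,v in[(282,371),(344,397),(366,385)]]
c=(P[0]+P[2])/2;print(np.round(P,4).tolist(),c,[np.linalg.norm(P[1]-P[0]),np.linalg.norm(P[2]-P[1])])
# pocket centre from side: rim outer corners
Q=[at_z(S,160+u/2.2,180+v/2.2,.075) for u,v in[(120,353),(362,459),(414,396)]]
m=(Q[0]+Q[2])/2; d=(Q[1]-Q[0]);print(m,np.linalg.norm(d),m+.036*d/np.linalg.norm(d))
E
```

```text
[[0.5201, 0.1853, 0.0886], [0.4859, 0.2, 0.0886], [0.4762, 0.1888, 0.0886]] [0.49812255 0.18707529 0.0886    ] [np.float64(0.037164361357090545), np.float64(0.014859580402537936)]
[0.53178257 0.17302963 0.075     ] 0.15063478744911102 [0.49863679 0.18707802 0.075     ]
```

Strip and place agree to within 1 mm, so I'll lower it slowly. The floor is at TCP z ≈ 0.121.

```bash
python3 -m handwheel '0 0 -1 0 0 0 0;0 0 -2 0 0 0 0;0 0 -3 0 0 0 0;0 0 -4 0 0 0 0;0 0 -5 0 0 0 0;0 0 -6 0 0 0 0;0 0 -6.8 0 0 0 0;0 0 -7 0 0 0 0'; python3 -m handwheel '0 0 -0.2 0 0 0 0;0 0 -0.4 0 0 0 0;0 0 -0.4 0 0 0 0'
```

```text
time_s: 6.35
position: [0.4977, 0.1865, 0.1288]
tool_rot: [[0.919, -0.395, -0.0], [-0.395, -0.919, -0.0], [-0.0, 0.0, -1.0]]
ft_force: [-0.2, -0.5, -3.3]
grip_width: 0.0192
gripper_force: 59.6
time_s: 6.6
position: [0.4978, 0.1867, 0.1253]
tool_rot: [[0.919, -0.395, 0.001], [-0.395, -0.919, 0.0], [0.001, -0.0, -1.0]]
ft_force: [0.1, 0.6, -3.8]
grip_width: 0.0198
gripper_force: 59.6
```

```bash
python3 -m handwheel '0 0 -0.1 0 0 0 0;0 0 -0.2 0 0 0 0;0 0 -0.3 0 0 0 0;0 0 -0.35 0 0 0 0;0 0 -0.35 0 0 0 0'
```

```text
time_s: 7.02
position: [0.4976, 0.1867, 0.1215]
tool_rot: [[0.919, -0.395, 0.0], [-0.395, -0.919, 0.0], [0.0, -0.0, -1.0]]
ft_force: [0.5, -0.9, -3.9]
grip_width: 0.0192
gripper_force: 59.9
```

```bash
python3 -m handwheel '0 0 -0.05 0 0 0 0;0 0 -0.1 0 0 0 0;0 0 -0.15 0 0 0 0;0 0 -0.15 0 0 0 0'
```

```text
time_s: 7.35
position: [0.4979, 0.1867, 0.1214]
tool_rot: [[0.919, -0.395, 0.002], [-0.395, -0.919, 0.0], [0.001, -0.001, -1.0]]
ft_force: [-3.4, -1.1, 10.1]
grip_width: 0.0195
gripper_force: 61.6
```

Contact with the floor: the vertical force went from -4 to +10 N. I'll ease up slightly and open.

```bash
python3 -m handwheel '0 0 0.1 0 0 0 0;0 0 0.1 0 0 0 0.3;0 0 0.1 0 0 0 0.45;0 0 0.1 0 0 0 0.6;0 0 0.1 0 0 0 0.8;0 0 0.1 0 0 0 1;0 0 0.1 0 0 0 1;0 0 0.1 0 0 0 1'; python3 -m handwheel '0 0 0 0 0 0 1;0 0 0 0 0 0 1;0 0 0 0 0 0 1;0 0 0 0 0 0 1'
```

```text
time_s: 8.02
position: [0.4977, 0.1867, 0.121]
tool_rot: [[0.919, -0.395, -0.0], [-0.395, -0.919, 0.0], [-0.0, -0.0, -1.0]]
ft_force: [-0.5, 0.4, -0.9]
grip_width: 0.0849
gripper_force: 0.0
time_s: 8.35
position: [0.4976, 0.1867, 0.121]
tool_rot: [[0.919, -0.395, -0.0], [-0.395, -0.919, -0.0], [-0.0, 0.0, -1.0]]
ft_force: [0.1, -0.2, 0.1]
grip_width: 0.0853
gripper_force: 0.0
```

```bash
python3 -m handwheel '0 0 1 0 0 0 1;0 0 2.5 0 0 0 1;0 0 5 0 0 0 1;0 0 7.5 0 0 0 1;0 0 10 0 0 0 1;0 0 12 0 0 0 1;0 0 12 0 0 0 1' ; python3 - <<'E'
from h import *
im=snap('side','side4.png')
cv2.imwrite('pics/c4.png',cv2.resize(im['color'][120:460,150:450,::-1],None,fx=1.7,fy=1.7,interpolation=cv2.INTER_CUBIC))
E
```

```text
time_s: 8.93
position: [0.4989, 0.1869, 0.2451]
tool_rot: [[0.919, -0.395, 0.007], [-0.395, -0.919, 0.001], [0.006, -0.004, -1.0]]
ft_force: [-0.5, 0.4, -0.3]
grip_width: 0.0853
gripper_force: 0.0
```

View pics/c4.png

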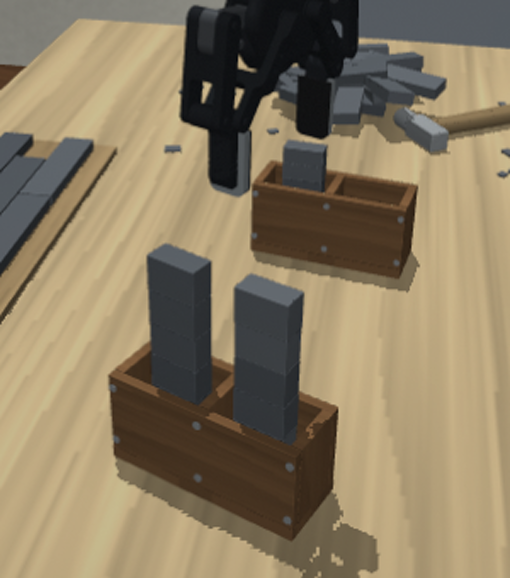

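Both long strips stand upright and fully down in the near rack: the moved one at (268,360), its mate at (180,325). The short strip is undisturbed at (305,165), and the gripper is clear of everything.

```bash
python3 -m handwheel '0 0 0 0 0 0 1;0 0 0 0 0 0 1;0 0 0 0 0 0 1;0 0 0 0 0 0 1' && python3 -c "
from rig import env
print(env.close_job())"
```

```text
time_s: 9.32
position: [0.4974, 0.1866, 0.2402]
tool_rot: [[0.919, -0.395, -0.002], [-0.395, -0.919, -0.0], [-0.001, 0.001, -1.0]]
ft_force: [-0.1, 0.0, 0.1]
grip_width: 0.0857
gripper_force: 0.0
the job is handed in; nothing more can be done
None
```

The long strip now stands released and fully down in the formerly empty place; the short strip and the other long strip are still standing in their places, and the job was handed in at about 9.3 s (no verdict was returned).

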